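# Cover the propagation trough

### The arm

A 6-joint arm with a two-finger parallel gripper is mounted at the origin on the work surface. World frame = base frame: x ahead of the robot, y to its left, z up, the work surface at z = 0. Lengths are in m, angles in rad, forces in N, time in s.
With the tool pointing down it reaches from about 0.25 to 0.775 m from the base axis. Payload 4 kg.
Tool frame: the origin (TCP) lies midway between the tips of the shut fingers; the grasp point (between the pads) lies 19 mm behind it; z points along the fingers, x is the direction in which the jaws open and shut, and the axes are right-handed (so a half turn about z gives the same grasp; the last joint's range is limited). The gripper opens to 94 mm and grips with 3 to 60 N. Pads are 16 mm wide; open, the fingers measure 119 mm over their backs; the gripper's body (75 mm by 177 mm) begins 78 mm behind the grasp point.
Start: joints at [1.035, 0.087, 1.371, -0, 1.684, -0.103], TCP at [0.231, 0.499, 0.206] pointing down, gripper open.
Joint ranges: [-3.1, 3.1], [-0.76, 2.03], [0.27, 2.55], [-1.08, 4.22], [0.17, 2.65], [-2.57, 2.57]. Speed limits (rad/s): [2.79, 2.79, 3.14, 3.14, 3.14, 3.14].

### API

Orientations are given as [roll, pitch, yaw] about the fixed x, y, z axes, in that order (R = Rz(yaw) Ry(pitch) Rx(roll)).
In Python, from bench import robot gives the robot as it stands.
- The arm moves only by the shell command python3 -m handwheel 'ROWS'. ROWS is a JSON object of lists of equal length, an entry for each row: "delta_pos": the shift along the tool's x, y, z in mm, a list of three; "rotation": the turn, a rotation vector about the tool's x, y, z in rad, a list of three; "claw": the closure, from -1 (fully open) to 1 (shut). In form: {"delta_pos": [[tx, ty, tz], ...], "rotation": [[wx, wy, wz], ...], "claw": [claw, ...]}. A call has exactly 8 rows; each row shifts and turns the commanded pose from where the row before left it, along the tool's axes as they then stand; what a row does not reach is not made up. A row lasts 1/8 s, in which the tool goes at most 62.5 mm and 10.7 degrees, less where a joint would pass 70% of its speed; a pose out of reach is approached as far as the arm can. A call with a gripper value outside its range is refused whole. The fingers move at their own pace and stop on an object; the grip force is fixed at half the most. Time passes only in rows, so rows that do not move let the fingers close, or fill a call up. It gives the time, the measured TCP pose, the force and the opening at its end, in the units of the state.
- robot.get_obs(): the state, without advancing time (a new reading comes with each control period).
- robot.snapshot(name): name is "scene" or "top"; returns a dict with "color" (420x560x3 uint8, red, green, blue), "intrinsics" (3x3 intrinsics, pixels), "eye" and "rotation" of the camera in the world. Camera axes: x right, y down, z forward; pixel columns grow to the right and rows downward; lengths in m; the calibration is good to about 2 mm. A picture is of the moment at which its call begins. There is no depth.
- robot.close_job(): hands the job in, once; it reports no verdict.
The state is a dict: "time": time; "joint_positions": joint angles; "qvel": joint speeds; "joint_torque": joint torques, N m; "tool_pos": TCP position; "ee_rot": TCP orientation; "wrist_force": force on the tool from outside, world axes, zero at the start; "wrist_torque": the same for the moment, N m; "width": finger opening in m.
Only numpy, scipy, OpenCV 4.12 (cv2) and the standard library are available. Lean on these libraries where they do the work, as an engineer would, in place of code of your own. Each camera call takes 0.05 s, during which the arm holds its last target.

### The job

The white cover lies sunk in its lane on the wooden rack, where its sides cannot be gripped: edge it out over the rack's open front edge until about 40 mm sticks out, lying flat and never falling off, then pinch the overhanging end across its width and lift the cover away. Lay it flat on top of the narrow grey three-cell trough, centred and in line with it so that all cells are covered, and let go; set it down rather than drop it. Leave the trough where it stands and the clay pot, the square pot and the bottle alone.

Things in the scene. Friction and masses are not known exactly. Their poses are not given: they have to be found in the camera images.
- cover_center (a point): centre (half-way up) of the loose cover: a flat white plastic slab 150 long (its x) x 62 wide (its y) x 6 mm thick, 50 to 100 g, grey vent marks on top; either end or face may serve. At the start it lies in the rack's lane, x away from the robot, its front end 8 to 25 mm inside the open edge, within 2 degrees of the lane's line. It tips off if 75 mm (half its length) sticks out.
- rack_edge (a point): middle of the open front edge of the wooden rack, on the top face of its board, 55 mm above the bench; x points inwards from the edge along the lane (away from the robot), y across it, z up. Two battens on the board, 8 mm high and 25 mm wide, 70 mm apart, form the lane. Behind the cover at the start the lane is empty for 55 mm or more: a shut gripper fits in there and can push the cover's rear end.
- rack: the rack, fixed to the bench; its origin is on the bench under its middle, x away from the robot along the lane. Board 250 (x) x 130 (y) x 15 mm, top at 55 mm, battens' tops at 63 mm, a stop batten across the lane's rear end (the last 12 mm). Its runners begin 40 mm behind the front edge, so there is only the bench, 55 mm down, under the overhang.
- trough_rim (a point): centre of the flat rim of the loose grey plastic trough, at rim height, 60 mm above the bench; x along its length, y across, z up. Outside 138 x 48 mm, walls 4 mm, open on top, three empty cells in a row; 0.4 kg. The cover is larger than the rim by 6 mm at each end and 7 mm at each side and lies loose on it, its centre 3 mm above this point.
- clay_pot_center (a point): half-way up a terracotta pot, 86 mm across the mouth, 75 mm high, upright, open; to be left alone
- square_pot_center (a point): half-way up an open grey square pot, 80 x 80 x 80 mm; to be left alone
- feed_bottle_center (a point): half-way up a green bottle, 60 mm in diameter, 130 mm high, standing; to be left alone
Things that resemble listed ones, but are neither listed nor needed, are in the scene too. Of the things that look like the part that bears cover_center, the largest one is meant.

How it is judged:
On the way, in this order (a step that is already met when the one before it is completed fails the run):
1. the cover lies flat on the rack's board, sticking out 20 mm or more past the open edge (x of cover_center in the frame of rack_edge between 0 and 0.055 m and y of cover_center in the frame of rack_edge between -0.02 and 0.02 m and z of cover_center in the frame of rack_edge between -0.001 and 0.007 m and angle between cover_center's own z axis and vertical below 0.08 rad), for 0.2 s.
2. the fingers carry the cover, clear of the rack (z of cover_center in the frame of rack_edge above 0.025 m and contact force between the fingers and cover above 1 N and contact force between cover and rack below 0.1 N), for 0.2 s.
At the end, for the whole second after the job is handed in: The cover lies flat on the rim of the trough (within 2 degrees, 3 mm in height), its centre within 10 mm of the trough's centre both along and across, its length in line with the trough's within 0.1 rad, released and at rest; the trough stands upright within 30 mm of where it was (x of cover_center in the frame of trough_rim between -0.01 and 0.01 m and y of cover_center in the frame of trough_rim between -0.01 and 0.01 m and z of cover_center in the frame of trough_rim between 0 and 0.006 m and angle between the x axis of cover_center and the x axis of trough_rim, either way round below 0.1 rad and angle between trough_rim's own z axis and vertical below 0.05 rad and angle between the z axis of cover_center and the z axis of trough_rim, either way round below 0.04 rad and linear speed of cover below 0.01 m/s and distance of trough_rim from where it was at the start of the episode below 0.03 m); the robot touches nothing.
It fails at once if the cover falls below the rack's board (height (world z) of cover_center below 0.035 m).
It fails at once if the cover is dropped (moves faster than 0.6 m/s with no finger touching it: a fall of about 18 mm) (linear speed of cover above 0.6 m/s and contact force between each of the arm, the fingers and cover below 0.01 N).
It fails at once if the trough is shifted more than 30 mm (distance of trough_rim from where it was at the start of the episode above 0.03 m).
It fails at once if a bystander is shifted more than 20 mm or knocked over (distance of any of clay_pot_center, square_pot_center, feed_bottle_center from where it was at the start of the episode above 0.02 m).
It also fails if it takes over 58 s, if anything falls off the work surface, if the arm or the gripper's body presses on something with over 40 N, if the wrist force passes 120 N, or if a joint passes its speed limit or range.

## Working session

There is one attempt and no reset: what is moved stays moved. The work goes in short steps, Python scripts to look and compute and a shell command to move; the robot and the scene stay as the last step left them, time stands still between calls to the robot, and variables do not carry over. Pictures are saved under pics/ and viewed, and the job is handed in when it is done.

```bash
ls; mkdir -p pics; cat > h.py <<'E'
import cv2,numpy as np
from bench import robot
def shot(n,tag):
    s=robot.snapshot(n); cv2.imwrite(f'pics/{tag}.png',s['color'][:,:,::-1]); 
    np.savez(f'pics/{tag}.npz',**{k:np.array(v) for k,v in s.items() if k in('color','intrinsics','eye','rotation')}); return s
def ld(tag): return dict(np.load(f'pics/{tag}.npz'))
def ray(s,uv,z):
    uv=np.atleast_2d(np.array(uv,float)); K=np.array(s['intrinsics']);R=np.array(s['rotation']);e=np.array(s['eye'])
    d=(R@np.linalg.inv(K)@np.c_[uv,np.ones(len(uv))].T).T
    return e+d*((z-e[2])/d[:,2])[:,None]
def proj(s,P):
    P=np.atleast_2d(P); K=np.array(s['intrinsics']);R=np.array(s['rotation']);e=np.array(s['eye'])
    q=(K@R.T@(P-e).T).T; return q[:,:2]/q[:,2:]
E
python3 - <<'E'
from h import *
for n in('scene','top'):
    s=shot(n,n+'0'); print(s['intrinsics'],s['eye'],s['rotation'])
print(robot.get_obs())
E
```

```text
pics
[[508.86476362   0.         277.18706372]
 [  0.         508.86476362 213.5692903 ]
 [  0.           0.           1.        ]] [ 1.51177184 -0.29628555  1.23369007] [-2.443526   -0.01423672  1.26270262]
[[418.27304585   0.         281.70780728]
 [  0.         418.27304585 207.42036541]
 [  0.           0.           1.        ]] [0.46904373 0.0150934  1.13584339] [-3.0144657   0.00416181 -1.573397  ]
{'time': 0.1, 'joint_positions': array([ 1.03492297e+00,  8.78836402e-02,  1.37206359e+00,  2.75208278e-07,
        1.68356722e+00, -1.03079167e-01]), 'qvel': array([ 0.00120592, -0.00169684, -0.00323051,  0.0024263 ,  0.00043228,
       -0.00051163]), 'joint_torque': array([ 1.94955341e-03, -3.41253734e+01, -3.03301871e+01,  7.20740156e-02,
        3.04283586e-02, -1.02367894e-04]), 'tool_pos': array([0.23042733, 0.49888509, 0.20443986]), 'ee_rot': array([-3.14139463e+00,  1.91156765e-03,  1.13800236e+00]), 'wrist_force': array([-0.09304086, -0.12757103, -0.52507735]), 'wrist_torque': array([-0.02205273,  0.00499301, -0.01648496]), 'width': 0.09393667460184398}
```

```bash
sed -i "s/R=np.array(s\['rotation'\])/R=Rot.from_euler('xyz',s['rotation']).as_matrix()/; s/^from bench.*/&\nfrom scipy.spatial.transform import Rotation as Rot/" h.py; cat h.py | head -12
```

```text
import cv2,numpy as np
from bench import robot
from scipy.spatial.transform import Rotation as Rot
def shot(n,tag):
    s=robot.snapshot(n); cv2.imwrite(f'pics/{tag}.png',s['color'][:,:,::-1]); 
    np.savez(f'pics/{tag}.npz',**{k:np.array(v) for k,v in s.items() if k in('color','intrinsics','eye','rotation')}); return s
def ld(tag): return dict(np.load(f'pics/{tag}.npz'))
def ray(s,uv,z):
    uv=np.atleast_2d(np.array(uv,float)); K=np.array(s['intrinsics']);R=Rot.from_euler('xyz',s['rotation']).as_matrix();e=np.array(s['eye'])
    d=(R@np.linalg.inv(K)@np.c_[uv,np.ones(len(uv))].T).T
    return e+d*((z-e[2])/d[:,2])[:,None]
def proj(s,P):
```

View pics/scene0.png

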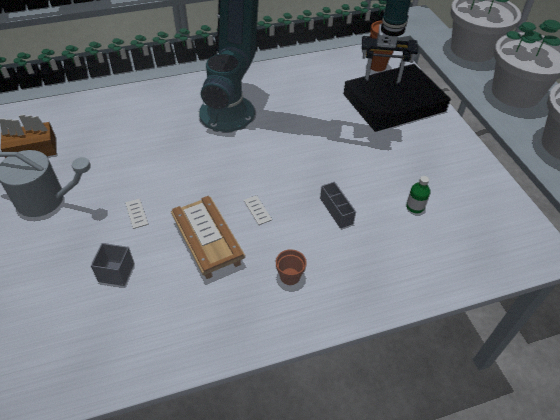

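View pics/top0.png

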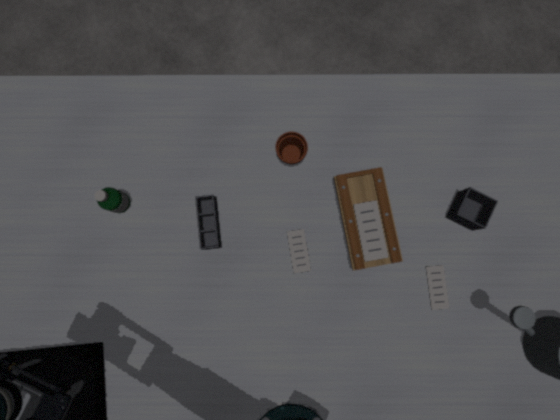

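The three white slabs in the top view are at (371,231) on the rack, (299,250) on the bench and (437,286) on the bench. The one on the rack is the largest and lies in the lane, so it is the cover. I'll confirm it and the trough in one enlarged crop.

```bash
python3 - <<'E'
import cv2
im=cv2.imread('pics/top0.png')[150:320,190:460]
cv2.imwrite('pics/crop0.png',cv2.convertScaleAbs(cv2.resize(im,None,fx=2.95,fy=2.95,interpolation=cv2.INTER_CUBIC),alpha=1.5))
E
```

```text
(no output)
```

View pics/crop0.png

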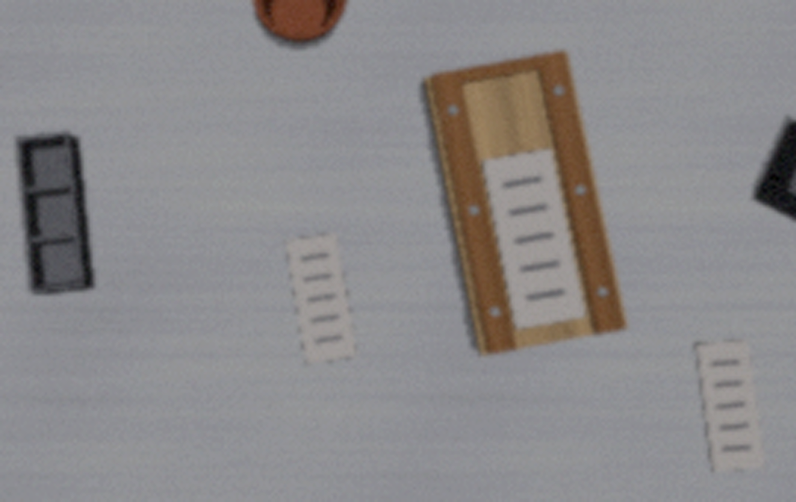

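The crop confirms it: the large slab in the rack's lane, at top (371,231), is the cover, with its front end about 12 mm inside the edge. The other two are smaller and lie on the bench. The trough is at top (208,222). Next I'll measure.

```bash
python3 - <<'E'
from h import *
s=ld('top0'); im=s['color']; hsv=cv2.cvtColor(im,cv2.COLOR_RGB2HSV)
def big(m,box):
    b=np.zeros_like(m); x0,y0,x1,y1=box; b[y0:y1,x0:x1]=m[y0:y1,x0:x1]
    c,_=cv2.findContours(b,cv2.RETR_EXTERNAL,cv2.CHAIN_APPROX_NONE); return max(c,key=cv2.contourArea)
def rect(c,z,name):
    W=ray(s,c[:,0,:],z)[:,:2].astype(np.float32)*1000
    (cx,cy),(a,b),t=cv2.minAreaRect(W); 
    if a<b: t+=90; a,b=b,a
    t=(t+90)%180-90
    print(name,'c',round(cx,1),round(cy,1),'size',round(a,1),round(b,1),'ang',round(t,2)); print(cv2.boxPoints(cv2.minAreaRect(W)).round(1).tolist())
px=lambda u,v:(im[v,u],hsv[v,u])
for u,v in[(371,231),(345,220),(365,185),(375,262),(320,220),(208,222),(200,222),(217,222),(225,222)]:print(u,v,*px(u,v))
brown=((hsv[:,:,1]>60)&(im[:,:,0]>im[:,:,2].astype(int)+20)).astype(np.uint8)*255
c=big(cv2.morphologyEx(brown,cv2.MORPH_CLOSE,np.ones((25,25))),(325,160,410,275)); rect(c,.061,'rack')
cv2.imwrite('pics/m_rack.png',brown)
inr=np.zeros_like(brown); cv2.fillPoly(inr,[c],255)
w=((hsv[:,:,1]<50)&(im.min(2)>90)).astype(np.uint8)*255 & cv2.erode(inr,np.ones((3,3)))
cc=big(w,(350,195,395,265)); rect(cc,.061,'cover'); cv2.imwrite('pics/m_cov.png',w)
d=(im.max(2)<75).astype(np.uint8)*255
d=cv2.morphologyEx(d,cv2.MORPH_CLOSE,np.ones((3,3)))
c=big(d,(185,185,235,260)); rect(c,.06,'trough')
g=cv2.resize(im[180:265,180:240],None,fx=9,fy=7,interpolation=cv2.INTER_CUBIC); g=cv2.convertScaleAbs(g,alpha=1.8)
cv2.imwrite('pics/tr.png',g[:,:,::-1])
E
```

```text
371 231 [85 84 85] [150   3  85]
345 220 [68 53 37] [ 15 116  68]
365 185 [93 76 55] [ 17 104  93]
375 262 [91 74 55] [ 16 101  91]
320 220 [ 98  99 100] [105   5 100]
208 222 [53 54 57] [113  18  57]
200 222 [19 22 19] [60 35 22]
217 222 [25 24 25] [150  10  25]
225 222 [96 97 99] [110   8  99]
rack c 579.4 -201.5 size 248.6 128.8 ang 10.31
[[445.6000061035156, -160.3000030517578], [468.6000061035156, -287.1000061035156], [713.2000122070312, -242.60000610351562], [690.0999755859375, -115.80000305175781]]
cover c 546.7 -209.3 size 147.0 58.6 ang 9.48
[[469.29998779296875, -192.5], [479.0, -250.3000030517578], [624.0, -226.10000610351562], [614.4000244140625, -168.3000030517578]]
trough c 570.2 209.3 size 141.1 55.9 ang 6.62
[[496.8999938964844, 229.0], [503.29998779296875, 173.39999389648438], [643.5, 189.6999969482422], [637.0999755859375, 245.1999969482422]]
```

View pics/tr.png

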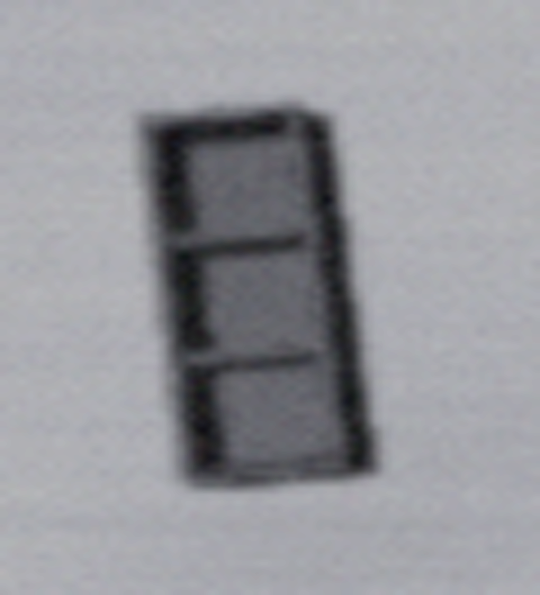

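```bash
python3 - <<'E'
from h import *
s=ld('scene0'); im=s['color']
for n,(x0,y0,x1,y1) in dict(sr=(165,190,250,285),st=(310,175,365,235)).items():
    k=600//(y1-y0); g=cv2.resize(im[y0:y1,x0:x1],None,fx=k,fy=k,interpolation=cv2.INTER_CUBIC); print(n,k); cv2.imwrite(f'pics/{n}.png',cv2.convertScaleAbs(g,alpha=1.2)[:,:,::-1])
# projected prediction from the top-view estimates
def fr(c,yaw,P): 
    R=Rot.from_euler('z',yaw,degrees=True).as_matrix(); return np.array(c)+np.array(P)@R.T
T=fr((.5714,.2135,.06),6.6,[[sx*.069,sy*.024,0] for sx,sy in((-1,1),(1,1),(1,-1),(-1,-1))])
print('trough rim px (scene)',proj(s,T).round(1).tolist()); print('top',proj(ld('top0'),T).round(1).tolist())
C=fr((.5467,-.2093,.061),9.5,[[sx*.075,sy*.031,0] for sx,sy in((-1,1),(1,1),(1,-1),(-1,-1))])
print('cover px scene',proj(s,C).round(1).tolist())
E
```

```text
sr 6
st 10
trough rim px (scene) [[332.8, 180.8], [354.4, 211.0], [340.5, 215.9], [319.4, 185.2]]
top [[199.8, 248.9], [194.9, 196.0], [213.2, 193.9], [218.4, 246.7]]
cover px scene [[201.0, 202.1], [220.2, 237.0], [200.2, 244.8], [181.8, 209.0]]
```

View pics/sr.png

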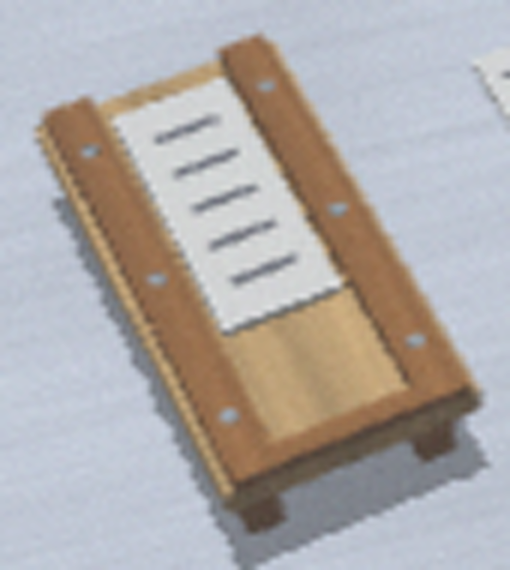

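View pics/st.png

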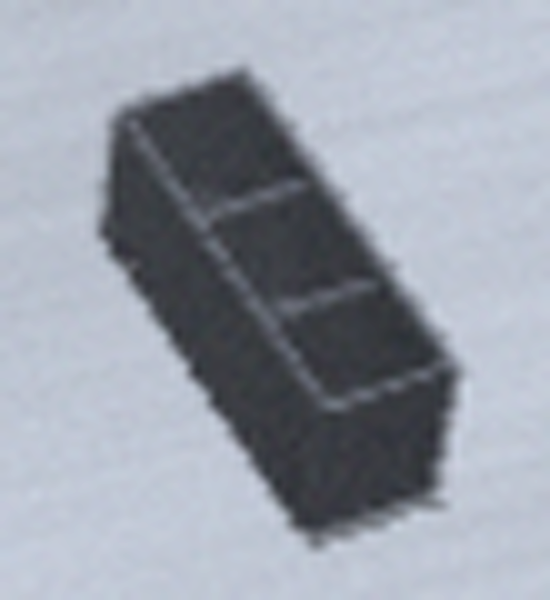

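```bash
python3 - <<'E'
from h import *
s=ld('scene0')
o=lambda L,k,x0,y0:[((a+.5)/k-.5+x0,(b+.5)/k-.5+y0) for a,b in L]
def rep(n,L,z):
    P=ray(s,L,z)[:,:2]*1000; print(n,'c',P.mean(0).round(1)); e=P-np.roll(P,1,0); print([(round(float(np.hypot(*v)),1),round(float(np.degrees(np.arctan2(v[1],v[0]))),1)) for v in e])
rep('trough',o([(118,112),(245,70),(460,367),(328,407)],10,310,175),.06)
rep('cover',o([(113,118),(222,78),(343,287),(223,333)],6,165,190),.061)
s=ld('top0')
rep('cover top',[(0,0)]*1,.061)
hsv=cv2.cvtColor(s['color'],cv2.COLOR_RGB2HSV)
for n,uv,z in(('clay',(291,148),.075),('bottle',(105,196),.13),('sq',(472,208),.08),('can',(520,318),.2)): print(n,ray(s,uv,z).round(3))
E
```

```text
trough c [573.8 217.7]
[(133.3, -172.6), (45.6, 96.8), (135.6, 6.9), (44.5, -86.2)]
cover c [ 549.2 -205.8]
[(149.9, -170.7), (58.9, 100.1), (150.6, 10.4), (61.8, -80.6)]
cover top c [1189.   799.3]
[(0.0, 0.0)]
clay [[ 0.761 -0.005  0.075]]
bottle [[0.627 0.45  0.13 ]]
sq [[ 0.601 -0.464  0.08 ]]
can [[ 0.344 -0.499  0.2  ]]
```

```bash
python3 -m handwheel '{"delta_pos":[[0,0,-15],[0,0,-15],[0,0,-15],[0,0,-10],[-30,12,0],[-50,20,0],[-55,22,0],[-55,22,0]],"rotation":[[0,0,-0.154],[0,0,-0.154],[0,0,-0.153],[0,0,-0.152],[0,0,0],[0,0,0],[0,0,0],[0,0,0]],"claw":[-1,-1,-1,-1,1,1,1,1]}'; python3 -m handwheel '{"delta_pos":[[-55,22,0],[-55,22,0],[-55,22,0],[-55,22,0],[-55,22,0],[-55,22,0],[-55,22,0],[-55,22,0]],"rotation":[[0,0,0],[0,0,0],[0,0,0],[0,0,0],[0,0,0],[0,0,0],[0,0,0],[0,0,0]],"claw":[1,1,1,1,1,1,1,1]}'
```

```text
time: 1.1
tool_pos: [0.3399, 0.3244, 0.2599]
ee_rot: [-3.141, 0.0, 1.752]
wrist_force: [0.4, -0.4, 0.3]
width: 0.0574
time: 2.1
tool_pos: [0.5921, -0.0771, 0.2598]
ee_rot: [-3.141, -0.001, 1.751]
wrist_force: [-0.4, 0.2, 0.8]
width: 0.0006
```

```bash
python3 -m handwheel '{"delta_pos":[[-40,10,0],[-40,10,10],[-25,8,25],[-15,5,35],[0,0,40],[0,0,30],[0,0,0],[0,0,0]],"rotation":[[0,0,0],[0,0,0],[0,0,0],[0,0,0],[0,0,0],[0,0,0],[0,0,0],[0,0,0]],"claw":[1,1,1,1,1,1,1,1]}'
python3 - <<'E'
from h import *
o=robot.get_obs(); print(o['tool_pos'])
for n in('scene','top'):
    s=shot(n,n+'1'); p=proj(s,o['tool_pos'])[0]; print(n,p)
    u,v=p.astype(int); im=s['color'][v-60:v+40,u-60:u+60]; k=5
    g=cv2.convertScaleAbs(cv2.resize(im,None,fx=k,fy=k,interpolation=cv2.INTER_CUBIC),alpha=1.5); cv2.drawMarker(g,(int((p[0]-u+60+.5)*k),int((p[1]-v+60+.5)*k)),(255,0,0),0,20,1)
    cv2.imwrite(f'pics/c1{n}.png',g[:,:,::-1])
E
```

```text
time: 3.1
tool_pos: [0.6461, -0.1876, 0.1217]
ee_rot: [3.14, 0.001, 1.751]
wrist_force: [0.2, 0.1, -0.0]
width: 0.0004
[ 0.64606285 -0.18762062  0.12170356]
scene [213.72295685 233.89003072]
top [365.74802723 188.02812749]
```

View pics/c1scene.png

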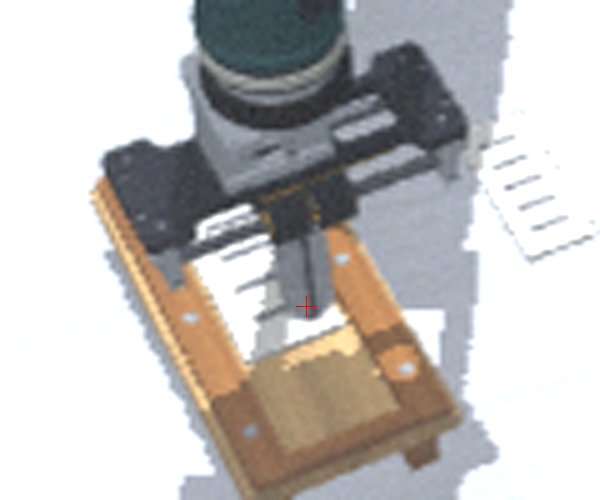

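View pics/c1top.png

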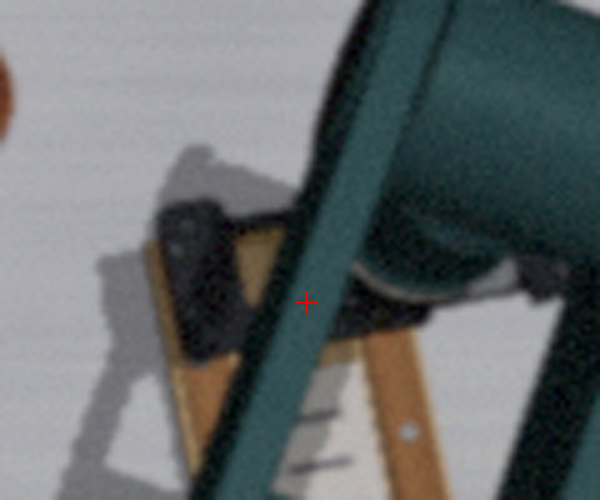

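Scene picture: the shut fingertips are at crop (309,312), against a projected TCP of (306,306). The scene calibration is therefore good to about 2 mm, and averaging the two views is right. The tip hangs over the lane behind the cover's rear edge. I'll lower it now.

```bash
python3 -m handwheel '{"delta_pos":[[-2,2,20],[0,0,20],[0,0,12],[0,0,6],[0,0,4],[0,0,2],[0,0,0],[0,0,0]],"rotation":[[0,0,0],[0,0,0],[0,0,0],[0,0,0],[0,0,0],[0,0,0],[0,0,0],[0,0,0]],"claw":[1,1,1,1,1,1,1,1]}'
python3 - <<'E'
from h import *
o=robot.get_obs(); print(o['tool_pos'],o['wrist_force'])
for n in('scene',):
    s=shot(n,n+'2'); u,v=213,240;im=s['color'][v-60:v+40,u-60:u+60]; k=5
    g=cv2.convertScaleAbs(cv2.resize(im,None,fx=k,fy=k,interpolation=cv2.INTER_CUBIC),alpha=1.2)
    cv2.imwrite(f'pics/c2{n}.png',g[:,:,::-1])
E
```

```text
time: 4.2
tool_pos: [0.6481, -0.1892, 0.0571]
ee_rot: [3.141, 0.0, 1.751]
wrist_force: [-0.2, 0.2, -0.3]
width: 0.0006
[ 0.64813762 -0.1891956   0.05710327] [-0.19019042  0.18153252 -0.32748663]
```

View pics/c2scene.png

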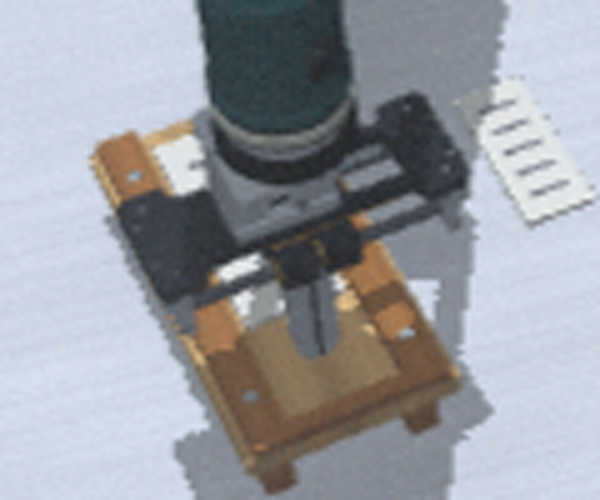

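The fingertip, at crop (318,350), stands in the lane behind the cover's rear end with a gap and no contact force. I'll push now.

```bash
python3 -m handwheel '{"delta_pos":[[0,-8,0],[0,-6,0],[0,-6,0],[0,-6,0],[0,-6,0],[0,-6,0],[0,-6,0],[0,-6,0]],"rotation":[[0,0,0],[0,0,0],[0,0,0],[0,0,0],[0,0,0],[0,0,0],[0,0,0],[0,0,0]],"claw":[1,1,1,1,1,1,1,1]}'
python3 - <<'E'
from h import *
for n in('scene','top'):
    s=shot(n,n+'3'); u,v=(205,225) if n=='scene' else (375,235);im=s['color'][v-60:v+55,u-70:u+70]; k=5
    g=cv2.convertScaleAbs(cv2.resize(im,None,fx=k,fy=k,interpolation=cv2.INTER_CUBIC),alpha=1.2)
    cv2.imwrite(f'pics/c3{n}.png',g[:,:,::-1])
E
```

```text
time: 5.25
tool_pos: [0.5983, -0.1981, 0.0566]
ee_rot: [3.141, 0.0, 1.751]
wrist_force: [0.5, -0.4, 0.6]
width: 0.0003
```

View pics/c3scene.png

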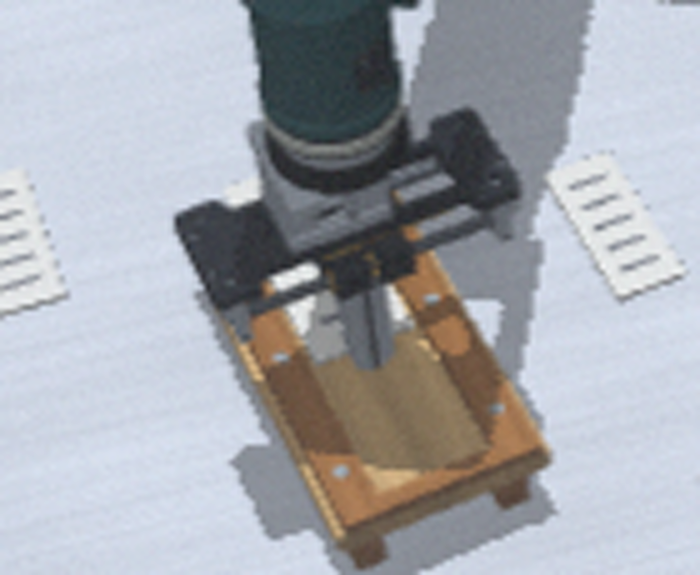

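View pics/c3top.png

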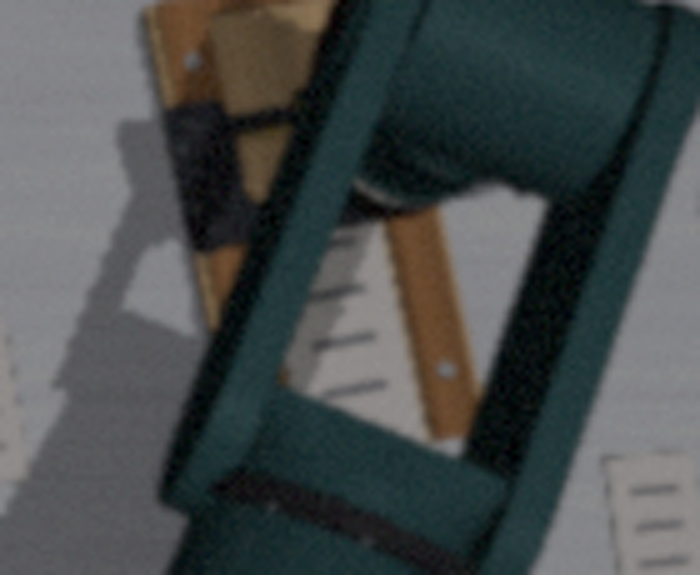

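The cover follows the finger, and its front end is already past the batten ends at top crop (440,437). I'll push the remaining ~24 mm, back off and rise.

```bash
python3 -m handwheel '{"delta_pos":[[0,-5,0],[0,-5,0],[0,-5,0],[0,-4,0],[0,-3,0],[0,-2,0],[0,0,0],[0,8,0]],"rotation":[[0,0,0],[0,0,0],[0,0,0],[0,0,0],[0,0,0],[0,0,0],[0,0,0],[0,0,0]],"claw":[1,1,1,1,1,1,1,1]}'
python3 -m handwheel '{"delta_pos":[[0,4,-5],[0,2,-30],[0,0,-50],[0,0,-60],[60,0,-20],[60,0,0],[60,0,0],[60,0,0]],"rotation":[[0,0,0],[0,0,0],[0,0,0],[0,0,0],[0,0,0],[0,0,0],[0,0,0],[0,0,0]],"claw":[1,1,1,1,-1,-1,-1,-1]}'
python3 - <<'E'
from h import *
for n in('scene','top'):
    s=shot(n,n+'4'); u,v=(205,225) if n=='scene' else (375,235);im=s['color'][v-60:v+55,u-70:u+70]; k=5
    g=cv2.convertScaleAbs(cv2.resize(im,None,fx=k,fy=k,interpolation=cv2.INTER_CUBIC),alpha=1.2)
    cv2.imwrite(f'pics/c4{n}.png',g[:,:,::-1])
E
```

```text
time: 6.35
tool_pos: [0.5828, -0.201, 0.0564]
ee_rot: [-3.141, -0.0, 1.751]
wrist_force: [1.0, -0.1, -0.4]
width: 0.0006
time: 7.35
tool_pos: [0.5457, 0.0375, 0.2219]
ee_rot: [3.14, 0.0, 1.751]
wrist_force: [0.3, 0.3, -0.6]
width: 0.0369
```

View pics/c4scene.png

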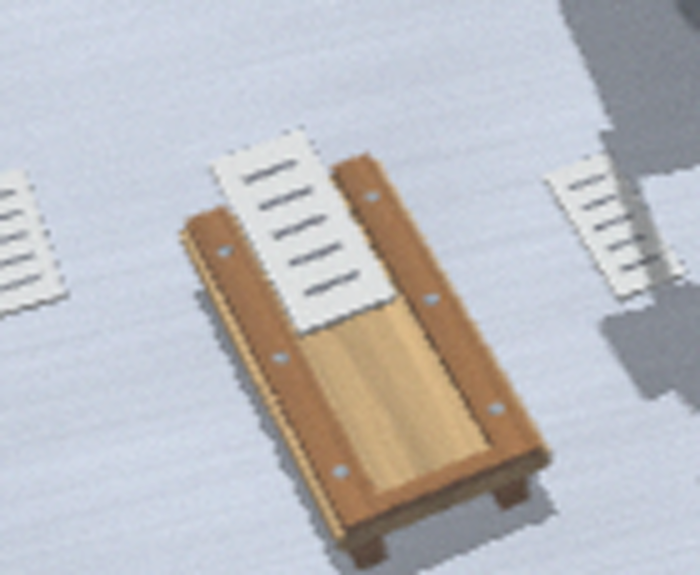

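View pics/c4top.png

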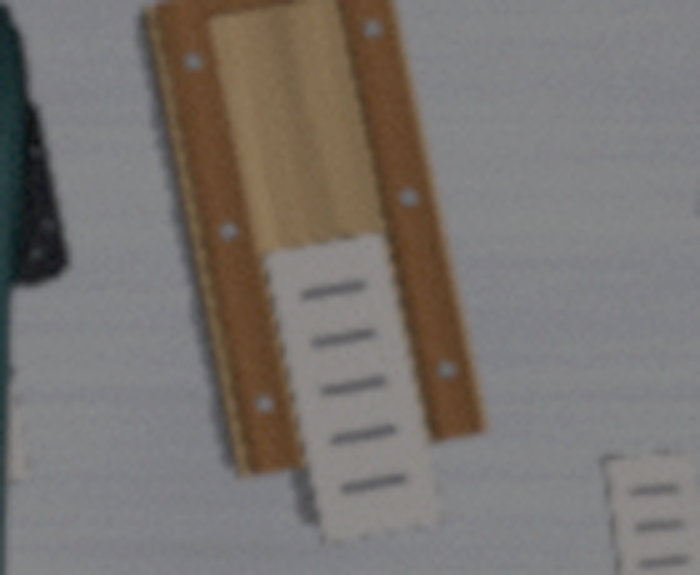

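The cover lies flat and sticks out about 40 mm: in the top crop its front end is at (380,532) and the rack edge at (365,455). Next I'll measure the grasp pose.

```bash
cat >> h.py <<'E'
def quad(s,L,z,k,x0,y0,n):
    L=[((a+.5)/k-.5+x0,(b+.5)/k-.5+y0) for a,b in L]; P=ray(s,L,z)[:,:2]*1000; c=P.mean(0)
    u=(P[2]+P[3]-P[0]-P[1])/2; print(n,'c',c.round(1),'len',round(float(np.hypot(*u)),1),'yaw',round(float(np.degrees(np.arctan2(u[1],u[0]))),2)); return c
E
python3 - <<'E'
from h import *
a=quad(ld('top4'),[(325,542),(440,522),(382,233),(265,253)],.061,5,305,175,'top')
b=quad(ld('scene4'),[(210,163),(301,127),(397,297),(302,334)],.061,5,135,165,'scene')
c=(a+b)/2; yaw=np.radians(10.3); u=np.array([np.cos(yaw),np.sin(yaw)]); v=np.array([-u[1],u[0]])
E0=np.array([458.3,-221.7]); print('avg',c,'rack frame',(c-E0)@u,(c-E0)@v)
g=c-57*u; t=robot.get_obs()['tool_pos'][:2]*1000
print('grasp xy',g,'from tcp along tool x,y',(g-t)@v,(g-t)@u)
E
```

```text
top c [ 491.3 -219.1] len 149.1 yaw 9.88
scene c [ 493.9 -215.4] len 151.5 yaw 10.08
avg [ 492.62251625 -217.24161837] rack frame 34.56657870955585 -1.750406950752041
grasp xy [ 436.54106908 -227.43334463] from tcp along tool x,y -244.83544920408715 -154.8119494973835
```

```bash
python3 -m handwheel '{"delta_pos":[[-45,-30,0],[-50,-31,0],[-50,-31,0],[-50,-31,0],[-50,-32,0],[0,0,30],[0,0,30],[0,0,0]],"rotation":[[0,0,0],[0,0,0],[0,0,0],[0,0,0],[0,0,0],[0,0,0],[0,0,0],[0,0,0]],"claw":[-1,-1,-1,-1,-1,-1,-1,-1]}'
python3 - <<'E'
from h import *
t=robot.get_obs()['tool_pos']; print(t*1000, (np.array([436.5,-227.4])-t[:2]*1000))
s=shot('scene','scene5'); u,v=190,200;im=s['color'][v-60:v+55,u-70:u+70]; k=5
cv2.imwrite('pics/c5.png',cv2.convertScaleAbs(cv2.resize(im,None,fx=k,fy=k,interpolation=cv2.INTER_CUBIC),alpha=1.2)[:,:,::-1])
E
```

```text
time: 8.45
tool_pos: [0.4358, -0.2331, 0.1589]
ee_rot: [-3.138, -0.004, 1.75]
wrist_force: [-0.0, 0.3, 0.3]
width: 0.0941
[ 435.7756882  -233.14185961  158.90430963] [0.7243118  5.74185961]
```

View pics/c5.png

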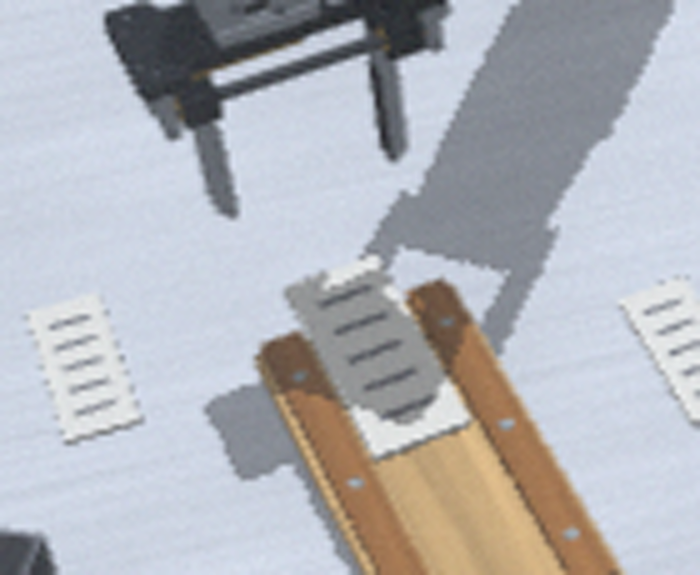

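The open gripper stands in front of the overhanging end and needs a +5.5 mm correction along tool x. Then it goes down around the end.

```bash
python3 -m handwheel '{"delta_pos":[[5.5,1.5,0],[0,0,25],[0,0,25],[0,0,25],[0,0,20],[0,0,15],[0,0,10],[0,0,0]],"rotation":[[0,0,0],[0,0,0],[0,0,0],[0,0,0],[0,0,0],[0,0,0],[0,0,0],[0,0,0]],"claw":[-1,-1,-1,-1,-1,-1,-1,-1]}'
python3 - <<'E'
from h import *
t=robot.get_obs(); print(t['tool_pos']*1000,t['ee_rot'],t['wrist_force'], (np.array([436.5,-227.4])-t['tool_pos'][:2]*1000))
s=shot('scene','scene6'); u,v=190,200;im=s['color'][v-60:v+55,u-70:u+70]; k=5
cv2.imwrite('pics/c6.png',cv2.convertScaleAbs(cv2.resize(im,None,fx=k,fy=k,interpolation=cv2.INTER_CUBIC),alpha=1.2)[:,:,::-1])
E
```

```text
time: 9.5
tool_pos: [0.4378, -0.2274, 0.0411]
ee_rot: [-3.141, -0.0, 1.751]
wrist_force: [0.3, -0.2, 0.3]
width: 0.0942
[ 437.79142924 -227.35058048   41.0539732 ] [-3.14128097e+00 -4.66232815e-04  1.75122793e+00] [ 0.27156201 -0.2197854   0.26827157] [-1.29142924 -0.04941952]
```

View pics/c6.png

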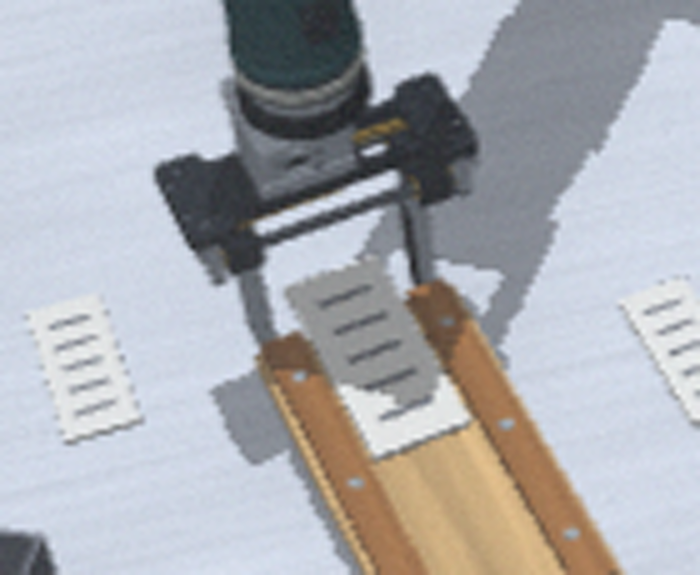

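The fingers flank the overhanging end at crop (258,330) and (420,270), in front of the batten ends. I'll close now.

```bash
python3 -m handwheel '{"delta_pos":[[0,-1.5,2],[0,0,0],[0,0,0],[0,0,0],[0,0,0],[0,0,0],[0,0,0],[0,0,0]],"rotation":[[0,0,0],[0,0,0],[0,0,0],[0,0,0],[0,0,0],[0,0,0],[0,0,0],[0,0,0]],"claw":[-1,1,1,1,1,1,1,1]}'
python3 - <<'E'
from h import *
t=robot.get_obs(); print(t['tool_pos']*1000,t['wrist_force'],t['wrist_torque'],t['width'])
s=shot('scene','scene7'); u,v=190,200;im=s['color'][v-60:v+55,u-70:u+70]; k=5
cv2.imwrite('pics/c7.png',cv2.convertScaleAbs(cv2.resize(im,None,fx=k,fy=k,interpolation=cv2.INTER_CUBIC),alpha=1.2)[:,:,::-1])
E
```

```text
time: 10.55
tool_pos: [0.4364, -0.2278, 0.0393]
ee_rot: [3.141, 0.0, 1.751]
wrist_force: [-0.3, 0.3, 0.9]
width: 0.0616
[ 436.38042603 -227.83772301   39.32251385] [-0.28991149  0.26202378  0.87279393] [0.06912705 0.04987016 0.00334932] 0.06155344456799992
```

View pics/c7.png

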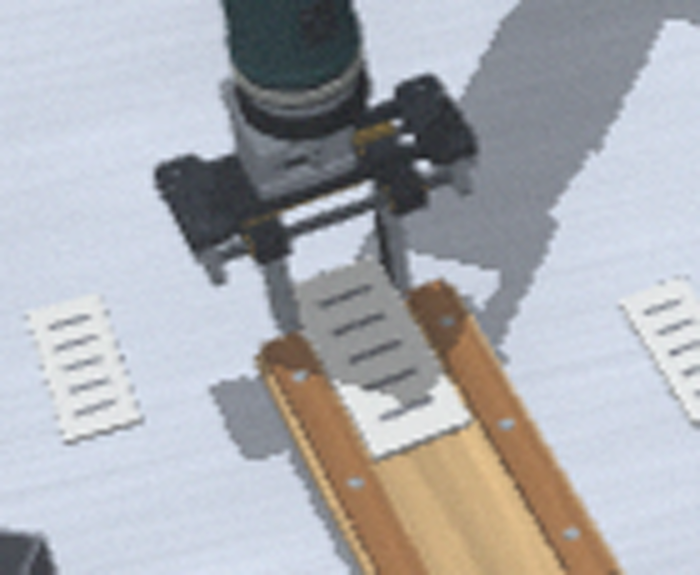

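Gripped, with the opening at 61.6 mm against the cover's 62 mm width. I'll lift slowly.

```bash
python3 -m handwheel '{"delta_pos":[[0,0,0],[0,0,-4],[0,0,-8],[0,0,-12],[0,0,-14],[0,0,-14],[0,0,-10],[0,0,-5]],"rotation":[[0,0,0],[0,0,0],[0,0,0],[0,0,0],[0,0,0],[0,0,0],[0,0,0],[0,0,0]],"claw":[1,1,1,1,1,1,1,1]}'
python3 - <<'E'
from h import *
t=robot.get_obs(); print(t['tool_pos']*1000,t['wrist_force'],t['wrist_torque'],t['width'])
for n in('scene','top'):
    s=shot(n,n+'8'); u,v=(190,190) if n=='scene' else (385,250);im=s['color'][v-60:v+55,u-70:u+70]; k=5
    cv2.imwrite(f'pics/c8{n}.png',cv2.convertScaleAbs(cv2.resize(im,None,fx=k,fy=k,interpolation=cv2.INTER_CUBIC),alpha=1.2)[:,:,::-1])
E
```

```text
time: 11.6
tool_pos: [0.4367, -0.228, 0.1073]
ee_rot: [3.141, 0.001, 1.751]
wrist_force: [0.2, 0.8, -0.2]
width: 0.0615
[ 436.6798493  -228.03764371  107.27662112] [ 0.19145047  0.82934916 -0.16375766] [ 0.04384827  0.03463267 -0.06784087] 0.06150588993880532
```

View pics/c8scene.png

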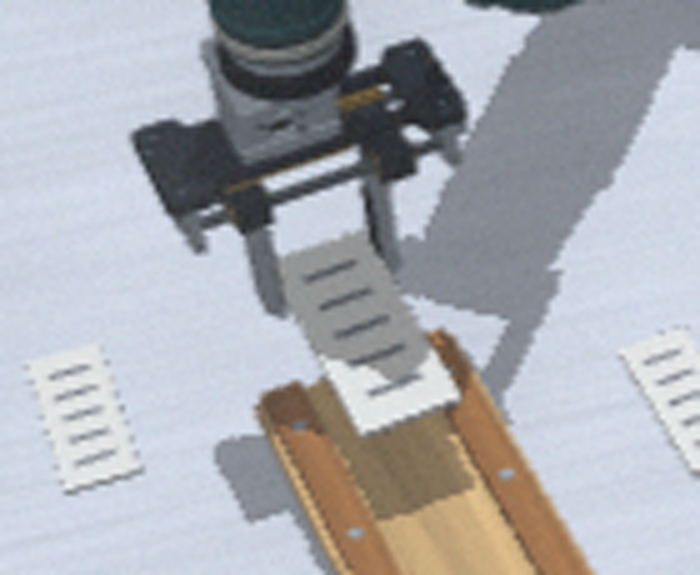

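View pics/c8top.png

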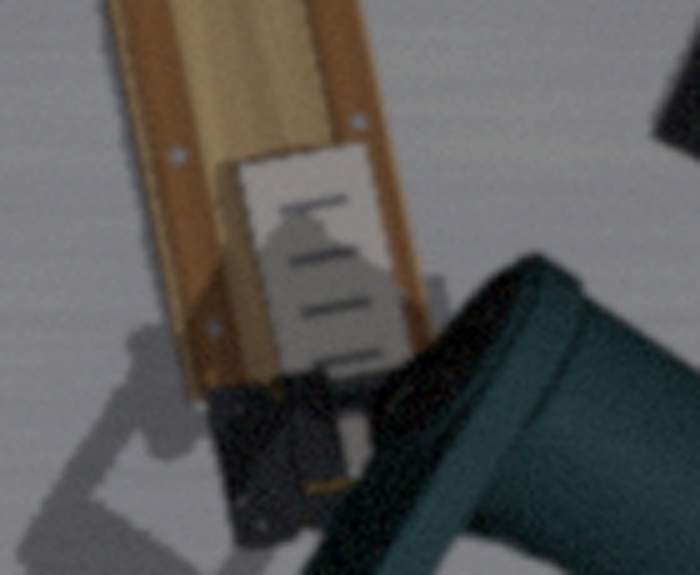

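```bash
python3 - <<'E'
from h import *
S,T=ld('scene8'),ld('top8')
ps,pt=(202.4,212.0),(375.0,220.2)
from scipy.optimize import least_squares
r=least_squares(lambda P:np.r_[proj(S,P)[0]-ps,proj(T,P)[0]-pt],[.57,-.2,.12]); print('rear mid top',r.x.round(4),'resid px',r.fun.round(2))
t=robot.get_obs()['tool_pos']; print('front grasp z',t[2]+.019+.003,'horizontal dist',np.hypot(*(r.x[:2]-t[:2])))
# expected for a level cover
u=np.array([np.cos(np.radians(10.3)),np.sin(np.radians(10.3))]); P=np.r_[t[:2]+.132*u,t[2]+.022]; print('level exp',P.round(4),proj(S,P),proj(T,P))
E
```

```text
rear mid top [ 0.5663 -0.2039  0.131 ] resid px [-0.99 -0.12 -0.81 -0.23]
front grasp z 0.12888954208095513 horizontal dist 0.13188364803344438
level exp [ 0.5665 -0.2044  0.1289] [[201.33690135 212.43914207]] [[374.20264693 219.96724475]]
```

The cover is held level: its rear end triangulates to z = 0.131 against 0.129 for a level cover, with 132 mm reach as expected. I'll rise, turn it to the trough's yaw (6.8°) and carry it across.

```bash
python3 -m handwheel '{"delta_pos":[[0,0,-8],[0,0,-15],[0,0,-20],[0,0,-20],[0,0,-15],[5,2,-8],[12,4,-4],[20,6,0]],"rotation":[[0,0,0.015],[0,0,0.015],[0,0,0.016],[0,0,0.015],[0,0,0],[0,0,0],[0,0,0],[0,0,0]],"claw":[1,1,1,1,1,1,1,1]}'
python3 -m handwheel '{"delta_pos":[[30,9,0],[38,12,0],[40,12,0],[40,12,0],[40,12,0],[40,12,0],[40,12,0],[38,12,0]],"rotation":[[0,0,0],[0,0,0],[0,0,0],[0,0,0],[0,0,0],[0,0,0],[0,0,0],[0,0,0]],"claw":[1,1,1,1,1,1,1,1]}'
python3 -m handwheel '{"delta_pos":[[35,11,0],[25,8,0],[14,4,0],[7,2,0],[0,0,0],[0,0,15],[0,0,25],[0,0,20]],"rotation":[[0,0,0],[0,0,0],[0,0,0],[0,0,0],[0,0,0],[0,0,0],[0,0,0],[0,0,0]],"claw":[1,1,1,1,1,1,1,1]}'
```

```text
time: 12.7
tool_pos: [0.4438, -0.1887, 0.196]
ee_rot: [-3.141, -0.001, 1.689]
wrist_force: [-0.4, -0.6, -1.3]
width: 0.0613
time: 13.7
tool_pos: [0.499, 0.1275, 0.1955]
ee_rot: [-3.14, -0.0, 1.691]
wrist_force: [0.5, -0.6, -0.4]
width: 0.0615
time: 14.7
tool_pos: [0.5143, 0.2075, 0.1342]
ee_rot: [-3.14, 0.0, 1.689]
wrist_force: [0.1, -1.0, -0.2]
width: 0.0616
```

```bash
python3 - <<'E'
from h import *
t=robot.get_obs(); print(t['tool_pos']*1000,t['ee_rot'],t['wrist_force'],t['width'])
for n in('scene','top'):
    s=shot(n,n+'9'); u,v=(335,190) if n=='scene' else (210,230);im=s['color'][v-60:v+55,u-70:u+70]; k=5
    cv2.imwrite(f'pics/c9{n}.png',cv2.convertScaleAbs(cv2.resize(im,None,fx=k,fy=k,interpolation=cv2.INTER_CUBIC),alpha=1.2)[:,:,::-1])
E
```

```text
[514.32451877 207.51983582 134.22686323] [-3.13985280e+00  4.25758694e-04  1.68862343e+00] [ 0.12716963 -0.96410853 -0.18652593] 0.061583993515175024
```

View pics/c9scene.png

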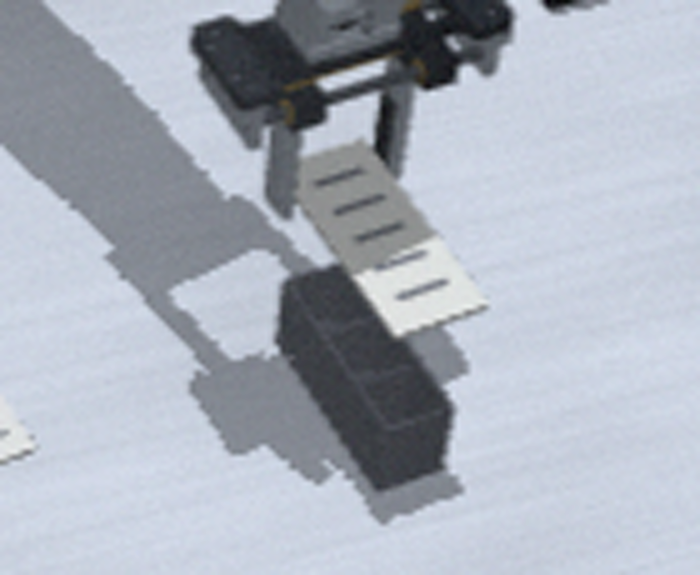

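View pics/c9top.png

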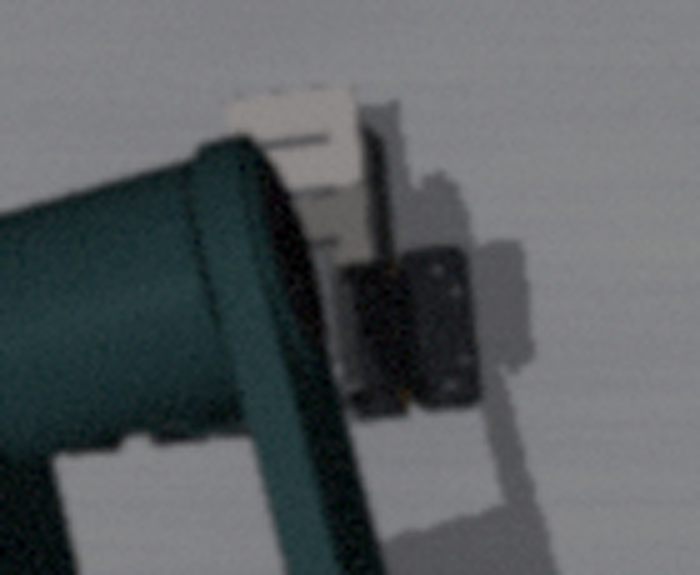

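```bash
python3 - <<'E'
from h import *
s=ld('scene9'); f=lambda a,b:((a+.5)/5-.5+265,(b+.5)/5-.5+130)
t=robot.get_obs()['tool_pos']
C=ray(s,[f(490,304),f(400,337)],t[2]+.022)[:,:2]*1000; T=ray(s,[f(453,404),f(374,431)],.06)[:,:2]*1000
yaw=np.radians(6.8);u=np.array([np.cos(yaw),np.sin(yaw)]);v=np.array([-u[1],u[0]])
c=C.mean(0);q=T.mean(0); print('cover rear mid',c,'w',np.hypot(*(C[0]-C[1])),'hand-pred',t[:2]*1000+132.3*u)
print('trough far end mid',q,'w',np.hypot(*(T[0]-T[1])),'angle',np.degrees(np.arctan2(*(T[0]-T[1])[::-1]))-90)
print('cover over trough: along (want 6)',(c-q)@u,'across',(c-q)@v)
print('to target 515.9,209:',np.array([515.9,209.0])-t[:2]*1000)
E
```

```text
cover rear mid [646.42990776 225.6520191 ] w 60.33714212497256 hand-pred [644.13885985 222.79453244]
trough far end mid [638.44895184 221.59860868] w 54.36428030738524 angle 6.112082512293199
cover over trough: along (want 6) 8.404753831243923 across 3.079919887087966
to target 515.9,209: [3.13047688 1.87031257]
```

```bash
python3 - <<'E'
from h import *
for n in('scene0','scene9'):
    im=ld(n)['color'][178:230,315:365]; k=11
    cv2.imwrite(f'pics/z_{n}.png',cv2.convertScaleAbs(cv2.resize(im,None,fx=k,fy=k,interpolation=cv2.INTER_CUBIC),alpha=1.6)[:,:,::-1])
E
```

```text
(no output)
```

View pics/z_scene9.png

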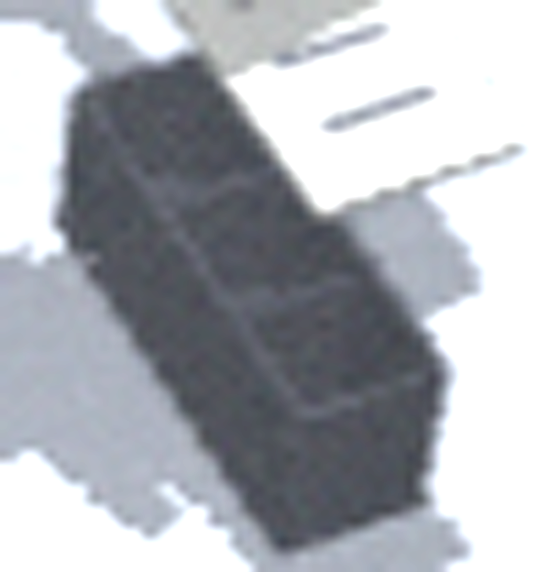

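View pics/z_scene0.png

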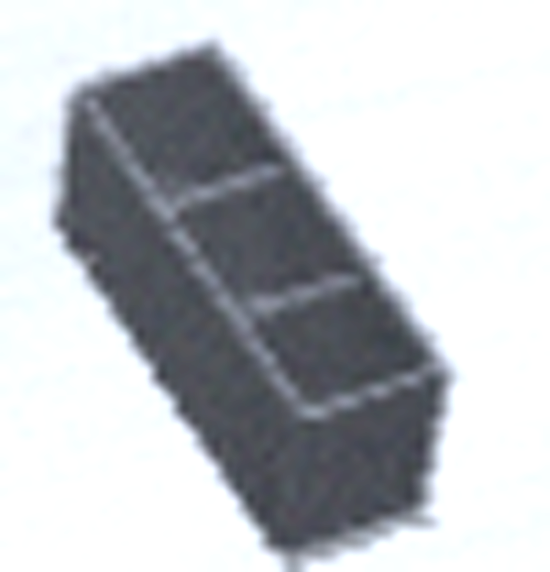

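```bash
python3 - <<'E'
from h import *
s=ld('scene0'); L=[(70,90),(213,40),(449,371),(304,420)]
quad(s,L,.06,11,315,178,'trough scene')
# base edge: bottom corners at z=0 -> independent check: left (57,225), near (288,555), right (427,512)
f=lambda a,b:((a+.5)/11-.5+315,(b+.5)/11-.5+178)
B=ray(s,[f(57,228),f(288,553),f(427,510)],0)[:,:2]*1000; print(B.round(1),np.hypot(*(B[1]-B[0])),np.hypot(*(B[2]-B[1])),'centre',(B[0]+B[2])/2)
E
```

```text
trough scene c [573.6 217. ] len 136.2 yaw 6.95
[[509.2 186.4]
 [643.1 205.3]
 [640.2 249. ]] 135.23513595862948 43.80940513008891 centre [574.69423179 217.68565941]
```

Scene and top agree on the trough centre to within 1 mm after bias removal: (572, 214.7), yaw 6.8°. The TCP therefore needs only +0.3 and +1.7 mm. I'll lower to about 3 mm above the rim.

```bash
python3 -m handwheel '{"delta_pos":[[0.3,1.7,0],[0,0,20],[0,0,20],[0,0,20],[0,0,14],[0,0,8],[0,0,4],[0,0,0]],"rotation":[[0,0,0],[0,0,0],[0,0,0],[0,0,0],[0,0,0],[0,0,0],[0,0,0],[0,0,0]],"claw":[1,1,1,1,1,1,1,1]}'
python3 - <<'E'
from h import *
t=robot.get_obs(); print(t['tool_pos']*1000,t['ee_rot'],t['wrist_force'],t['width'])
for n in('scene','top'):
    s=shot(n,n+'10'); u,v=(335,200) if n=='scene' else (210,220);im=s['color'][v-50:v+35,u-50:u+50]; k=7
    cv2.imwrite(f'pics/c10{n}.png',cv2.convertScaleAbs(cv2.resize(im,None,fx=k,fy=k,interpolation=cv2.INTER_CUBIC),alpha=1.2)[:,:,::-1])
E
```

```text
time: 15.8
tool_pos: [0.5169, 0.2092, 0.0505]
ee_rot: [3.141, -0.0, 1.69]
wrist_force: [-0.2, 0.1, -0.5]
width: 0.0617
[516.89949781 209.20935972  50.54462295] [ 3.14102465e+00 -1.32019250e-04  1.68998426e+00] [-0.19275617  0.0813686  -0.52725324] 0.06167784850399075
```

View pics/c10scene.png

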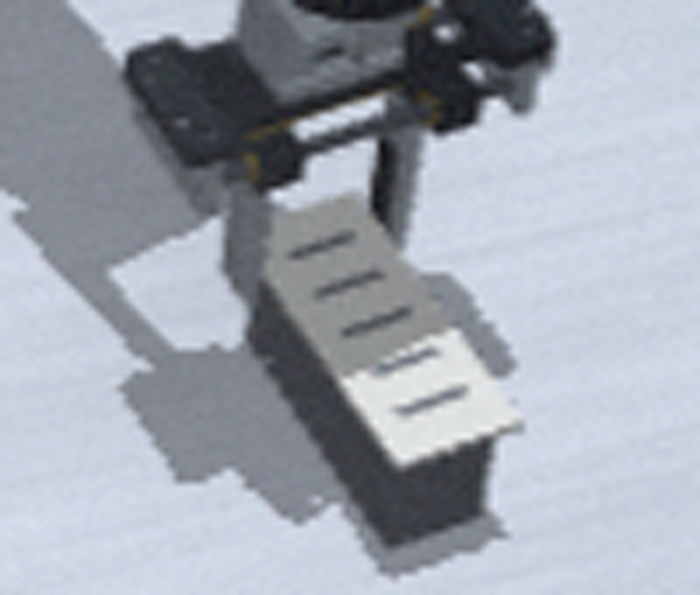

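View pics/c10top.png

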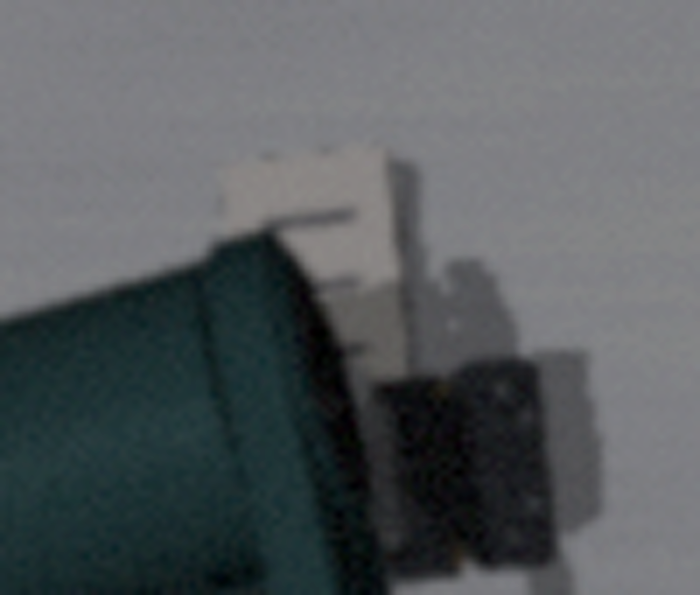

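```bash
python3 - <<'E'
from h import *
s=ld('scene10'); f=lambda a,b:((a+.5)/7-.5+285,(b+.5)/7-.5+150)
C=ray(s,[f(522,428),f(400,470)],.0715)[:,:2]*1000; B=ray(s,[f(490,508),f(385,548)],0)[:,:2]*1000
yaw=np.radians(6.8);u=np.array([np.cos(yaw),np.sin(yaw)]);v=np.array([-u[1],u[0]])
c=C.mean(0);q=B.mean(0); print(c,q,np.hypot(*(C[0]-C[1])),np.hypot(*(B[0]-B[1])),'along(want 6)',(c-q)@u,'across',(c-q)@v)
print(robot.get_obs()['tool_pos'])
E
```

```text
[651.96215518 224.590317  ] [638.47011133 228.59434408] 59.488055559022925 54.15099377396482 along(want 6) 12.923041483440873 across -5.573372315780089
[0.51715685 0.20929001 0.05098307]
```

```bash
python3 -m handwheel '{"delta_pos":[[-0.5,-2.3,0],[0,0,1],[0,0,1],[0,0,1],[0,0,1],[0,0,0.5],[0,0,0],[0,0,0]],"rotation":[[0,0,0],[0,0,0],[0,0,0],[0,0,0],[0,0,0],[0,0,0],[0,0,0],[0,0,0]],"claw":[1,1,1,1,1,1,1,1]}'; python3 -c "
from h import *
o=robot.get_obs();print(o['tool_pos'],o['wrist_force'],o['wrist_torque'])"
```

```text
time: 16.9
tool_pos: [0.5145, 0.2084, 0.0458]
ee_rot: [3.141, -0.0, 1.69]
wrist_force: [-0.1, 0.0, -1.0]
width: 0.0615
[0.51446928 0.20837521 0.04575937] [-0.05359253  0.00305425 -1.00679253] [ 0.04380435  0.00271875 -0.01981258]
```

```bash
python3 -m handwheel '{"delta_pos":[[0,0,0.5],[0,0,0],[0,0,0.5],[0,0,0],[0,0,0.5],[0,0,0],[0,0,0],[0,0,0]],"rotation":[[0,0,0],[0,0,0],[0,0,0],[0,0,0],[0,0,0],[0,0,0],[0,0,0],[0,0,0]],"claw":[1,1,1,1,1,1,1,1]}'; python3 - <<'E'
from h import *
o=robot.get_obs();print(o['tool_pos'],o['wrist_force'],o['wrist_torque'])
s=shot('scene','scene11'); u,v=335,200;im=s['color'][v-50:v+35,u-50:u+50]; k=7
cv2.imwrite('pics/c11.png',cv2.convertScaleAbs(cv2.resize(im,None,fx=k,fy=k,interpolation=cv2.INTER_CUBIC),alpha=1.4)[:,:,::-1])
E
```

```text
time: 17.9
tool_pos: [0.5145, 0.2084, 0.0443]
ee_rot: [3.141, -0.0, 1.69]
wrist_force: [-0.6, -0.3, -0.2]
width: 0.0617
[0.51448392 0.20839178 0.04433775] [-0.57081267 -0.2521166  -0.18878791] [0.05491541 0.00239293 0.01676342]
```

View pics/c11.png

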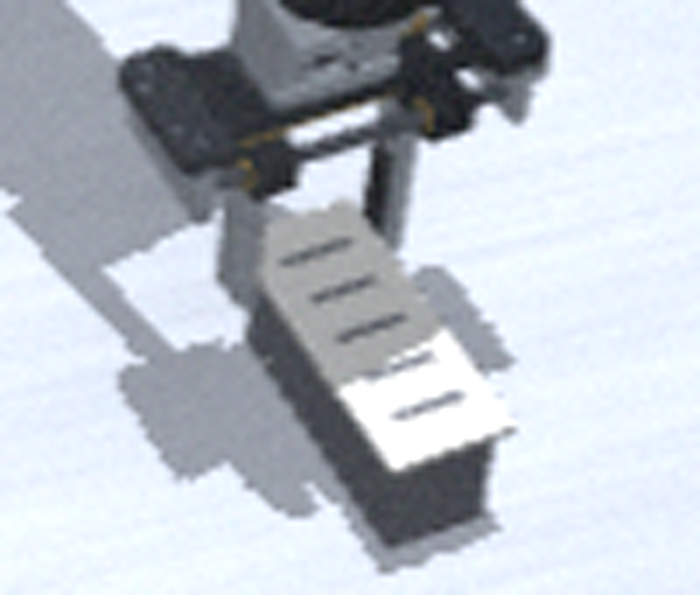

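```bash
python3 -m handwheel '{"delta_pos":[[0,0,0.4],[0,0,0],[0,0,0.4],[0,0,0],[0,0,0],[0,0,0],[0,0,0],[0,0,0]],"rotation":[[0,0,0],[0,0,0],[0,0,0],[0,0,0],[0,0,0],[0,0,0],[0,0,0],[0,0,0]],"claw":[1,1,1,1,1,1,1,1]}'; python3 - <<'E'
from h import *
o=robot.get_obs();print(o['tool_pos'],o['wrist_force'],o['wrist_torque'])
s=ld('scene11'); f=lambda a,b:((a+.5)/7-.5+285,(b+.5)/7-.5+150)
C=ray(s,[f(513,430),f(393,473)],.0663)[:,:2]*1000; c=C.mean(0); print(c, np.hypot(*(C[0]-C[1])))
yaw=np.radians(6.8);u=np.array([np.cos(yaw),np.sin(yaw)]);v=np.array([-u[1],u[0]])
q=np.array([573.6,217])+69*u; print('along want 6',(c-q)@u,'across',(c-q)@v)
E
```

```text
time: 18.95
tool_pos: [0.5145, 0.2084, 0.0443]
ee_rot: [3.141, -0.0, 1.69]
wrist_force: [-2.1, -0.3, 4.7]
width: 0.0615
[0.51452256 0.20837937 0.0443168 ] [-2.05817958 -0.28230412  4.6926267 ] [-0.12293108  0.43750405  0.012832  ]
[648.4037933  223.08515858] 59.164437594598205
along want 6 5.998093543924248 across -2.8147133849950987
```

Contact is felt at 4.7 N with TCP z = 0.0443, as expected, so the cover rests on the rim. I'll relieve the force, open and withdraw straight up.

```bash
python3 -m handwheel '{"delta_pos":[[0,0,-0.6],[0,0,0],[0,0,0],[0,0,0],[0,0,0],[0,0,0],[0,0,0],[0,0,0]],"rotation":[[0,0,0],[0,0,0],[0,0,0],[0,0,0],[0,0,0],[0,0,0],[0,0,0],[0,0,0]],"claw":[1,1,-1,-1,-1,-1,-1,-1]}'; python3 -m handwheel '{"delta_pos":[[0,0,-10],[0,0,-20],[0,0,-30],[0,0,-40],[0,0,-40],[0,-50,-20],[0,-55,0],[0,-55,0]],"rotation":[[0,0,0],[0,0,0],[0,0,0],[0,0,0],[0,0,0],[0,0,0],[0,0,0],[0,0,0]],"claw":[-1,-1,-1,-1,-1,-1,-1,-1]}'; python3 -m handwheel '{"delta_pos":[[-50,-20,0],[-55,0,0],[-55,0,0],[-55,0,0],[0,0,0],[0,0,0],[0,0,0],[0,0,0]],"rotation":[[0,0,0],[0,0,0],[0,0,0],[0,0,0],[0,0,0],[0,0,0],[0,0,0],[0,0,0]],"claw":[-1,-1,-1,-1,-1,-1,-1,-1]}'
python3 - <<'E'
from h import *
for n in('scene','top'):
    s=shot(n,n+'12'); u,v=(335,200) if n=='scene' else (210,220);im=s['color'][v-42:v+42,u-40:u+40]; k=7
    cv2.imwrite(f'pics/c12{n}.png',cv2.convertScaleAbs(cv2.resize(im,None,fx=k,fy=k,interpolation=cv2.INTER_CUBIC),alpha=1 if n=='scene' else 1.6)[:,:,::-1])
E
```

```text
time: 19.95
tool_pos: [0.5145, 0.2084, 0.0441]
ee_rot: [3.141, -0.0, 1.69]
wrist_force: [-0.5, -0.3, 0.2]
width: 0.0941
time: 20.95
tool_pos: [0.3544, 0.1892, 0.2053]
ee_rot: [3.139, -0.001, 1.69]
wrist_force: [0.1, -0.8, 0.3]
width: 0.0943
time: 21.95
tool_pos: [0.3613, -0.0253, 0.2042]
ee_rot: [3.141, -0.0, 1.693]
wrist_force: [0.5, 0.1, -0.2]
width: 0.094
```

View pics/c12scene.png

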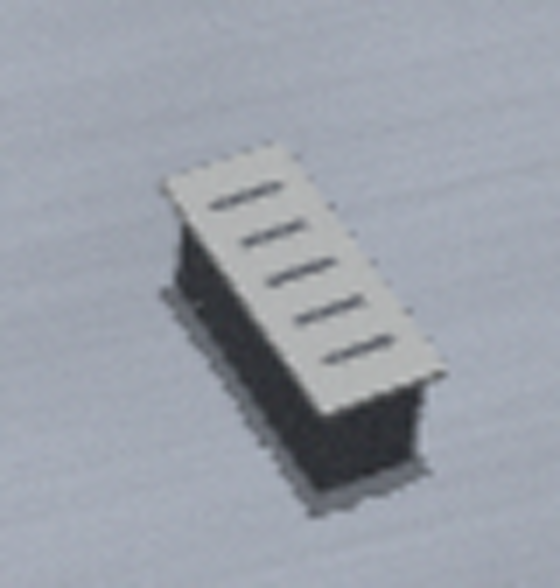

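View pics/c12top.png

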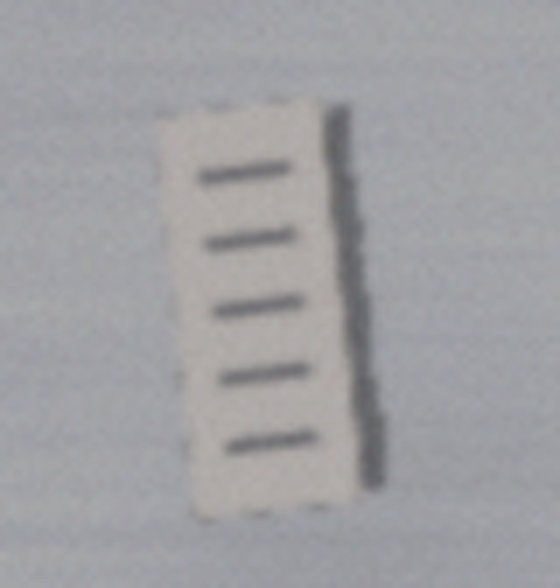

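View pics/top12.png

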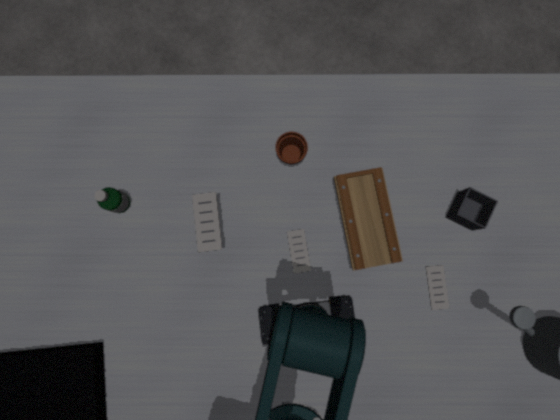

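The cover lies on the trough in line with it, with its edges overhanging on all visible sides. In the scene crop the front end is at (325,415)–(447,374) and the wall shows inside it. The pots, bottle and rack look unmoved. Now a numeric check, same view against same view.

```bash
python3 - <<'E'
from h import *
a=quad(ld('top12'),[(195,518),(360,500),(325,101),(160,118)],.066,7,170,178,'cover top')
b=quad(ld('scene12'),[(161,186),(282,143),(447,374),(325,415)],.066,7,295,158,'cover scene')
u=np.array([np.cos(.1187),np.sin(.1187)]);v=np.array([-u[1],u[0]])
for n,d in(('top',a-[571.4,213.5]),('scene',b-[573.7,217.2])): print(n,'along',(d@u).round(1),'across',(d@v).round(1))
# trough base now vs before, scene: bottom corners of the dark body near (320,490),(415,462),(178,285)
s=ld('scene12'); f=lambda a,b:((a+.5)/7-.5+295,(b+.5)/7-.5+158)
print(ray(s,[f(178,283),f(320,492),f(415,460)],0)[:,:2]*1000)
E
```

```text
cover top c [569.9 212. ] len 148.1 yaw 6.13
cover scene c [574.2 215.5] len 148.8 yaw 7.06
top along -1.6 across -1.3
scene along 0.3 across -1.7
[[508.33277527 187.6617112 ]
 [642.84055799 203.89774382]
 [638.34170374 251.44854842]]
```

Both views put the cover within 2 mm of centre, with yaw within 1°. The trough's base corners are where they were at the start, within 3 mm. I'll hand it in.

```bash
python3 -c "
from bench import robot
o=robot.get_obs();print(o['time'],o['wrist_force']);print(robot.close_job())"
```

```text
22.05 [-0.23212299 -0.05855575  0.49202284]
the job is handed in; nothing more can be done
None
```

The white cover now lies flat on the grey trough, released, and I handed the job in at 22 s; the hand-in reports no verdict. With the shut gripper I pushed the cover out along its lane until it stuck out about 40 mm, then pinched that end across its width and lifted it level. I carried it to the trough, set it down until I felt contact at about 4.7 N, then let go.

**Last checks:**
- **Centring:** the cover is within 2 mm of the trough's centre along and across in both views. Its yaw is 6.1° in the top view and 7.1° in the scene view, against the trough's 6.8°.
- **Trough and the rest:** the trough's base corners are within about 3 mm of where they started, which is pixel-picking accuracy. The pots and bottle look unmoved, and the robot touches nothing.

**Disagreements:** the two cameras disagreed by about 2.5 mm in x and 4 mm in y throughout, so I compared like view with like view. One check while lowering put the cover 7 mm too far forward (12.9 mm past the trough's end instead of 6). I put most of that down to picking the trough's shadow edge and moved back 2.3 mm; the later measurements agreed.

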